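# Take the drum-headed nozzle off the burner turret for cleaning

### The arm

A 7-joint arm with a two-finger parallel gripper is mounted at the origin on a cart in front of the work surface, level with it; the furniture and walls round the work are solid. World frame = base frame: x ahead of the robot, y to its left, z up, the work surface at z = 0. Lengths are in m, angles in rad, forces in N, time in s.
With the tool pointing down it reaches from about 0.425 to 0.975 m from the base axis. Payload 16.7 kg.
Tool frame: the origin (TCP) lies between the finger pads; the fingertips stand nose_length ahead of it and the grasp point (between the pads) lies 6 mm ahead of it (nose_length is the distance from the TCP to the fingertips, in m); z points along the fingers, y is the line along which they close (so a half turn about z gives the same grasp; the last joint's range is limited). The gripper opens to 85 mm and grips with 20 to 120 N. Pads are 22 mm wide; open, the fingers measure 114 mm over their backs; the gripper's body (76 mm by 85 mm) begins 54 mm behind the grasp point. The pads swing forward as they close: fully open they stand 13 mm farther back than shut.
Start: joints at [1.161, 0.426, 0.074, 1.606, -0.034, 1.111, -0.067], TCP at [0.174, -0.652, 0.232] pointing down, gripper open.
Joint ranges: [-2.85, 2.85], [-0.5, 2.14], [-1.23, 1.37], [0.21, 2.46], [-1.02, 4.16], [0.16, 2.05], [-2.73, 2.73]. Speed limits (rad/s): [1.89, 1.89, 2.39, 2.39, 3.01, 3.01, 3.01].

### API

Orientations are given as a unit quaternion [w, x, y, z].
In Python, from rig import sense, snapshot, calibration, job_done, nose_length gives the robot as it stands.
- The arm moves only by the tool play_rows, never from a script. Its arguments are lists of equal length, an entry for each row: "fingers": the closure, from 0 (fully open) to 1 (shut); "delta_pos": the shift along the tool's x, y, z in mm, a list of three; "rot": the turn, a rotation vector about the tool's x, y, z in rad, a list of three. A call has 1 to 5 rows; each row shifts and turns the commanded pose from where the row before left it, along the tool's axes as they then stand; what a row does not reach is not made up. A row lasts 1/8 s, in which the tool goes at most 62.5 mm and 10.7 degrees, less where a joint would pass 70% of its speed; a pose out of reach is approached as far as the arm can. A call is refused whole if a number of a shift passes 62.5 or a number of a turn 0.188, either way. A call with a gripper value outside its range is refused whole. The fingers move at their own pace and stop on an object; "grip_force" is the grip in N (left out, the last holds). Time passes only in rows, so rows that do not move let the fingers close. It gives the time, the measured TCP pose, the force, the opening and the grip force at its end, in the units of the state.
- sense(): the state, without advancing time (a new reading comes with each control period).
- snapshot(name): name is "scene" or "top"; returns the picture (400x640x3 uint8, red, green, blue); there is no depth.
- calibration(name): a dict with "vertical_fov" (degrees; the focal length in pixels is half the picture's height over the tangent of half this angle, whatever the lens; pixels are square), "cx", "cy" (the principal point, pixels), "R" (3x3) and "t" (3): a world point X has camera coordinates R X + t. Camera axes: x right, y down, z forward; pixel columns grow to the right and rows downward; lengths in m; the calibration is good to about 2 mm. A picture is of the moment at which its call begins. calibration takes no time and is no camera call.
- job_done(): hands the job in; it is judged then, once.
The state is a dict: "time_s": time; "joint_pos": joint angles; "dq": joint speeds; "tau": joint torques, N m; "position": TCP position; "tool_rot": TCP orientation; "wrist_force": force on the tool from outside, world axes, zero at the start; "ft_torque": the same for the moment, N m; "grip_width": finger opening in m; "grasp_force": force on a finger pad.
Only numpy, scipy, OpenCV 4.12 (cv2) and the standard library are available. Lean on these libraries where they do the work, as an engineer would, in place of code of your own. Each camera call takes 0.05 s, during which the arm holds its last target. There are 200 camera calls.

### The job

The drum-headed nozzle on the burner turret needs cleaning. Push the turret round until that nozzle is lined up with the fixed pointer, unscrew it there, then lift it out and set it down gently in the steel tray, leaving the empty socket at the pointer and the jar, cork block and tape roll where they are.

Things in the scene. Friction and masses are not known exactly. Their poses are not given: they have to be found in the camera images.
- turret_axis (a point): Vertical turning axis of the turret, at its disc's top face, 35 mm above the bench. The turret is a bare-metal disc 268 mm across on a low grey fixed plinth. Four brass nozzles stand on it 90 degrees apart, 72 mm from the axis: the wanted drum-headed one, then counter-clockwise from above a slim cone, a hexagon block, a round dome. Those three do not come out; tops 84 mm over the disc at most.
- turret (a joint): Turn of the turret since the start, rad, counter-clockwise from above positive (0 at the start wherever the nozzles stand). It turns both ways without limit and stays where it is left, held by stiff friction of about 1.5 N m (about 13 N on a peg).
- index (a point): Place fixed to the plinth, 72 mm from the turret axis at disc-top height, where the wanted nozzle's socket must come. The grey pointer post stands outside the disc's rim in the same direction from the axis, 146 to 160 mm from it, 44 mm high, on the robot's side; its steel tip points at the axis.
- socket (a point): Centre of the wanted nozzle's socket at the disc's top face (35 mm above the bench), 72 mm from the axis; it turns with the turret. Its x axis points straight outward from the turret axis, z up. A steel collar 48 mm across and 29 mm high stands round it.
- peg_1 (a point): Top centre of an upright steel push peg on the turret, 120 mm from the axis, 14 mm thick (18 mm at the top), standing 61 mm above the disc; 45 degrees counter-clockwise (from above) from the wanted nozzle. Push it sideways to turn the turret.
- peg_2 (a point): Like peg_1, 135 degrees counter-clockwise from the wanted nozzle.
- peg_3 (a point): Like peg_1, 225 degrees counter-clockwise from the wanted nozzle.
- peg_4 (a point): Like peg_1, 315 degrees counter-clockwise from the wanted nozzle.
- nozzle_center (a point): Half-way up the wanted brass nozzle (about 0.16 kg, 70 mm tall): z points up its axis to the head, x along one of its two wings. Head: a drum 40 mm across, from 2 mm below to 35 mm above this point, small holes in its flat top. The shank under it is 28 mm across, its flat end 35 mm below this point. Screwed in, this point is 36 mm above the disc top.
- wing (a point): Outer end, at mid-height, of the nozzle's wing along its +x, 48 mm from the nozzle's axis. The two wings, along +x and -x, are upright blades 6 mm thick and 18 mm high, 3 to 21 mm above the nozzle's centre. Screwed in, this wing points 48 degrees clockwise (from above) of straight outward from the turret axis.
- nozzle: The same nozzle, same axes; origin at the centre of the shank's flat end. Unscrews counter-clockwise from above on a greased coarse thread: it rises 6.5 mm over about 105 degrees, can be lifted straight up from about 115 degrees on (not before), and meets a stop at about 127 degrees. It turns easily, a few N on a wing, with no spring, and stays where it is left.
- steel_tray: Loose shallow bare-steel tray, 216 (its x) x 314 (its y) mm, rim 14 mm high, floor 2 mm thick; origin at the centre of its underside.
- jar_c (a point): Bystander: jar with black lid, 58 mm in diameter, 70 mm tall; the point is its centre.
- cork_c (a point): Bystander: cork block, 64 x 73 x 24 mm; the point is its centre.
- roll_c (a point): Bystander: roll of masking tape lying flat, 88 mm in diameter, 25 mm high; the point is its centre.

How it is judged:
On the way, in this order (a step that is already met when the one before it is completed fails the run):
1. the drum-headed nozzle, still screwed in, stands at the pointer with the turret at rest (horizontal distance between socket and index below 0.01 m and z of nozzle_center in the frame of socket below 0.039 m and velocity of joint turret between -0.05 and 0.05 rad/s), for 0.3 s.
2. the nozzle is unscrewed while its socket stands at the pointer (horizontal distance between socket and index below 0.014 m and z of nozzle_center in the frame of socket above 0.041 m and horizontal distance between nozzle_center and socket below 0.012 m), for 0.1 s.
At the end, for the whole second after the job is handed in: The nozzle lies or stands at rest on the tray's floor (its centre inside the rim, less than 55 mm above the tray's underside), and the empty socket is within 14 mm of its place at the pointer (horizontal distance between socket and index below 0.014 m and x of nozzle_center in the frame of steel_tray between -0.1 and 0.1 m and y of nozzle_center in the frame of steel_tray between -0.148 and 0.148 m and z of nozzle_center in the frame of steel_tray below 0.055 m and linear speed of nozzle below 0.02 m/s); the robot touches nothing.
It fails at once if the nozzle is dropped into the tray (falls faster than 0.9 m/s just above it) (linear speed of nozzle above 0.9 m/s and z of nozzle_center in the frame of steel_tray below 0.08 m and horizontal distance between nozzle_center and steel_tray below 0.2 m).
It fails at once if the jar, cork block or tape roll is moved by more than 40 mm (distance of any of jar_c, cork_c, roll_c from where it was at the start of the episode above 0.04 m).
It also fails if it takes over 69 s, if anything falls off the work surface, if the arm or the gripper's body presses on something with over 40 N, if the wrist force passes 120 N, or if a joint passes its speed limit or range.

## Working session

There is one attempt and no reset: what is moved stays moved. The work goes in short steps, Python scripts to look and compute and a tool call to move; the robot and the scene stay as the last step left them, time stands still between calls to the robot, and variables do not carry over. Pictures are saved under pics/ and viewed, at most 10 in all, crops included, and the job is handed in when it is done.

Besides the shell and the picture viewer there is one more tool, called after "Call:" as name(argument=value, ...) on one line, values as JSON. play_rows: Moves the arm, as the interface text tells. Its arguments: {"type":"object","properties":{"fingers":{"type":"array","items":{"type":"number"}},"delta_pos":{"type":"array","items":{"type":"array","items":{"type":"number"}}},"rot":{"type":"array","items":{"type":"array","items":{"type":"number"}}},"grip_force":{"type":"number"}},"required":["fingers","delta_pos","rot"]}

```bash
mkdir -p pics; python3 - <<'E'
from rig import *
import cv2,numpy as np
for n in("scene","top"):
    im=snapshot(n); cv2.imwrite(f"pics/{n}0.png",im[:,:,::-1]); c=calibration(n); print(n,{k:np.round(np.array(v),4).tolist() for k,v in c.items() if not isinstance(v,str)},[v for v in c.values() if isinstance(v,str)])
s=sense();print(s);print(nose_length if not callable(nose_length) else nose_length())
E
```

```text
scene {'vertical_fov': 47.2513, 'cx': 324.0011, 'cy': 199.9482, 'R': [[0.7755, -0.6312, -0.0126], [-0.4526, -0.5419, -0.7081], [0.4401, 0.5549, -0.706]], 't': [-0.4637, 0.3711, 0.7414]} []
top {'vertical_fov': 43.3712, 'cx': 322.7268, 'cy': 191.5108, 'R': [[-0.015, -0.9998, 0.0114], [-0.995, 0.0138, -0.099], [0.0988, -0.0128, -0.995]], 't': [0.0607, 0.5995, 1.2659]} []
{'time_s': 0.1, 'joint_pos': array([ 1.16047921,  0.42668073,  0.07380642,  1.60652808, -0.03409975,
        1.11079677, -0.067109  ]), 'dq': array([ 0.00032689, -0.0003153 ,  0.00074167, -0.00228778,  0.00067855,
       -0.00038541, -0.00052315]), 'tau': array([ 1.05161715e-02, -9.51515150e+01,  3.77357662e+00, -4.64398813e+01,
        1.98291818e-02,  6.49796348e-03,  8.01855947e-06]), 'position': array([ 0.17397322, -0.65182133,  0.23107829]), 'tool_rot': array([-5.67810138e-04,  9.91508530e-01,  1.30040386e-01, -1.06195827e-04]), 'wrist_force': array([-1.42176773,  0.63738618,  0.87415571]), 'ft_torque': array([-0.02666374, -0.00088068,  0.02572372]), 'grasp_force': 0.0, 'grip_width': 0.08550273515252511}
0.025
```

View pics/scene0.png

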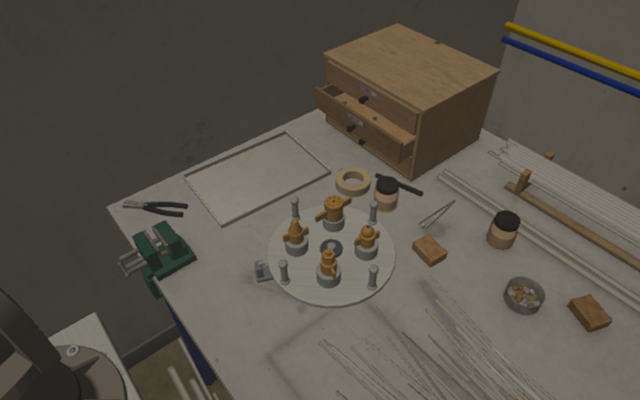

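View pics/top0.png

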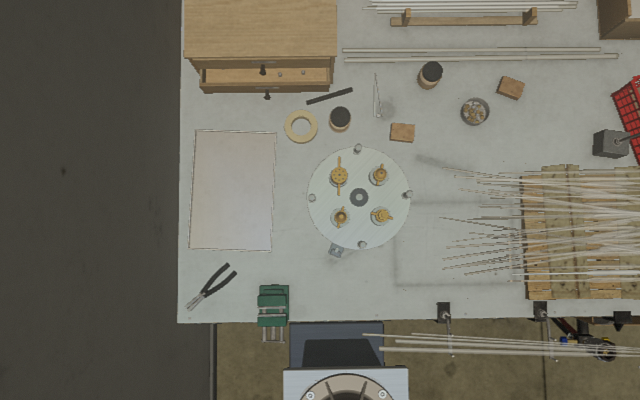

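The scene picture shows the winged drum nozzle near (334,207). In the top picture it is near (339,176), the disc hub is at (359,197), the pointer at (336,251), the pegs at (357,148), (312,198), (362,244) and (407,194), and the tray around (233,190). Next I'll view an enlarged crop.

```bash
cat > h.py <<'E'
from rig import *
import cv2,numpy as np
from scipy.spatial.transform import Rotation as Ro
def cal(n):
    c=calibration(n); f=200/np.tan(np.radians(c["vertical_fov"]/2)); return f,c["cx"],c["cy"],np.array(c["R"]),np.array(c["t"])
def ray(n,u,v,z):
    f,cx,cy,R,t=cal(n); d=R.T@np.array([(u-cx)/f,(v-cy)/f,1]); o=-R.T@t
    return o+d*(z-o[2])/d[2]
def proj(n,X):
    f,cx,cy,R,t=cal(n); p=R@np.array(X)+t; return np.array([cx+f*p[0]/p[2],cy+f*p[1]/p[2]])
def crop(n,u0,v0,u1,v1,k,name,pts=()):
    im=snapshot(n)[:,:,::-1][v0:v1,u0:u1]; im=cv2.resize(im,None,fx=k,fy=k,interpolation=cv2.INTER_CUBIC)
    for X in pts:
        p=(proj(n,X)-[u0,v0]+.5)*k; cv2.circle(im,tuple(int(round(a)) for a in p),2,(255,0,255),-1)
    cv2.imwrite(f"pics/{name}.png",im)
E
python3 - <<'E'
from h import *
crop("top",290,130,430,265,5,"c1")
for nm,u,v,z in [("axis",359,197,.035),("noz",339,176,.106),("p_up",357,148,.096),("p_l",312,198,.096),("p_d",362,244,.096),("p_r",407,194,.096),("ptr",336,251,.044),("tray TL",196,130,.014),("TR",276,132,.014),("BL",190,248,.014),("BR",271,251,.014),("roll",300,126,.025),("jar",340,117,.07),("cork",402,132,.024)]:
    print(nm,ray("top",u,v,z).round(4))
E
```

```text
axis [ 0.5843 -0.0407  0.035 ]
noz [0.63   0.0129 0.106 ]
p_up [ 0.7003 -0.0333  0.096 ]
p_l [0.5782 0.0793 0.096 ]
p_d [ 0.4648 -0.0402  0.096 ]
p_r [ 0.5847 -0.1531  0.096 ]
ptr [0.4479 0.021  0.044 ]
tray TL [0.7691 0.3827 0.014 ]
TR [0.7611 0.1725 0.014 ]
BL [0.4607 0.395  0.014 ]
BR [0.4499 0.1872 0.014 ]
roll [0.7738 0.1088 0.025 ]
jar [0.7853 0.0059 0.07  ]
cork [ 0.7547 -0.1582  0.024 ]
```

View pics/c1.png

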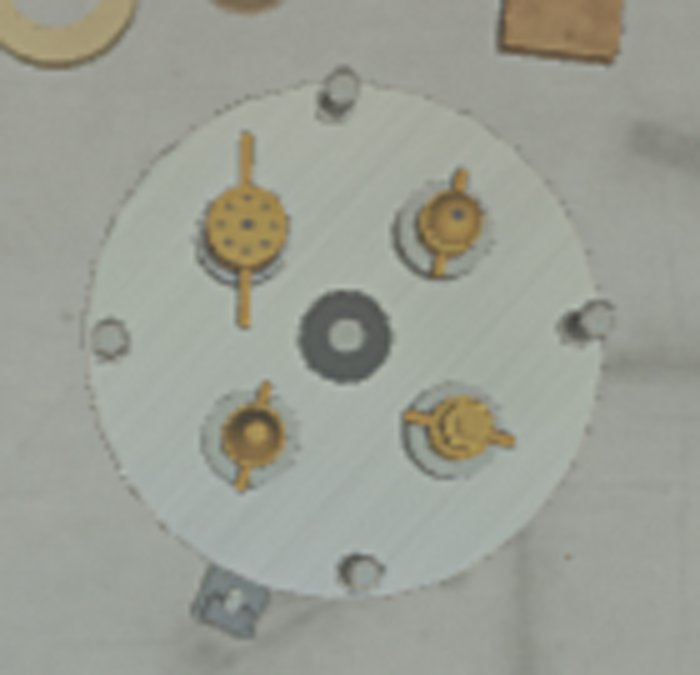

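The crop gives sub-pixel positions: peg tops at crop (342,82), (110,338), (365,572) and (598,318), the drum top at (246,225) and the pointer body at (232,600). The drum is at about 46° and the pointer at about 157°, so the turret must turn about +111°. I'll do that by gripping peg_4, the one farthest from the robot.

```bash
cat >> h.py <<'E'
def yaw(q): 
    y=Ro.from_quat(np.roll(q,-1)).as_matrix()[:,1]; return np.degrees(np.arctan2(y[1],y[0]))
def st():
    s=sense(); print("t",round(s["time_s"],2),"p",s["position"].round(4),"yaw",round(yaw(s["tool_rot"]),1),"w",round(s["grip_width"],4),"gf",round(s["grasp_force"],1),"F",s["wrist_force"].round(1),"q",s["joint_pos"].round(2)); return s
def go(X,yw):
    s=st(); M=Ro.from_quat(np.roll(s["tool_rot"],-1)).as_matrix(); d=M.T@(np.array(X)-s["position"])*1000
    print("delta tool mm",d.round(1),"rotz",np.radians(-((yw-yaw(s["tool_rot"])+180)%360-180)).round(3), "tilt", M[:,2].round(4))
E
python3 - <<'E'
from h import *
P=[ray("top",290+a/5-.4,130+b/5-.4,z) for a,b,z in [(342,82,.096),(110,338,.096),(365,572,.096),(598,318,.096),(246,225,.106),(232,600,.044)]]
c=np.mean(P[:4],0);print("axis",c.round(4))
for p in P:
    d=p-c;print(p.round(4),np.hypot(*d[:2]).round(4),np.degrees(np.arctan2(d[1],d[0])).round(1))
a=np.radians(1.5)
go([c[0]+.12*np.cos(a),c[1]+.12*np.sin(a),.2],-88.5)
E
```

```text
axis [ 0.5842 -0.039   0.096 ]
[ 0.7053 -0.0358  0.096 ] 0.1211 1.5
[0.5801 0.0802 0.096 ] 0.1193 92.0
[ 0.4648 -0.0417  0.096 ] 0.1195 -178.7
[ 0.5866 -0.1586  0.096 ] 0.1197 -88.8
[0.6335 0.0133 0.106 ] 0.0718 46.7
[0.4514 0.021  0.044 ] 0.1457 155.7
t 0.15 p [ 0.174  -0.6519  0.2312] yaw -75.1 w 0.0854 gf 0.0 F [ 0.4  0.2 -0.6] q [ 1.16  0.43  0.07  1.61 -0.03  1.11 -0.07]
delta tool mm [ 671.1 -458.5   31.6] rotz 0.235 tilt [-3.e-04  9.e-04 -1.e+00]
```

Call:
play_rows(fingers=[0,0,0,0,0], delta_pos=[[48,-32.7,0],[48,-32.7,0],[48,-32.7,0],[48,-32.7,0],[48,-32.7,0]], rot=[[0,0,0],[0,0,0],[0,0,0],[0,0,0],[0,0,0]], grip_force=40)

```text
time_s: 0.78
position: [0.3647, -0.4307, 0.2317]
tool_rot: [0.0, 0.992, 0.13, 0.0]
wrist_force: [0.9, -0.6, 0.2]
grip_width: 0.0852
grasp_force: 0.0
```

Call:
play_rows(fingers=[0,0,0,0,0], delta_pos=[[48,-32.7,0],[48,-32.7,0],[48,-32.7,0],[48,-32.7,0],[48,-32.7,0]], rot=[[0,0,0],[0,0,0],[0,0,0],[0,0,0],[0,0,0]])

```text
time_s: 1.4
position: [0.5544, -0.2109, 0.2317]
tool_rot: [0.0, 0.992, 0.13, -0.0]
wrist_force: [0.1, -1.3, 0.1]
grip_width: 0.0857
grasp_force: 0.0
```

Call:
play_rows(fingers=[0,0,0,0,0], delta_pos=[[48,-32.7,0],[48,-32.7,0],[48,-32.7,0],[47,-33.4,0],[0,0,0]], rot=[[0,0,0],[0,0,0],[0,0,0.115],[0,0,0.12],[0,0,0]])

```text
time_s: 2.02
position: [0.7107, -0.0353, 0.2305]
tool_rot: [-0.001, 1.0, 0.015, -0.0]
wrist_force: [-0.8, -0.1, -0.9]
grip_width: 0.0853
grasp_force: 0.0
```

```bash
python3 - <<'E'
from h import *
a=np.radians(1.5)
go([.5842+.12*np.cos(a),-.039+.12*np.sin(a),.082],-88.5)
E
```

```text
t 2.02 p [ 0.7107 -0.0353  0.2305] yaw -88.3 w 0.0853 gf 0.0 F [-0.8 -0.1 -0.9] q [ 0.1   0.5  -0.2   1.5   0.1   1.16 -1.66]
delta tool mm [ -6.5   0.7 148.5] rotz 0.004 tilt [-7.0e-04  2.2e-03 -1.0e+00]
```

Call:
play_rows(fingers=[0,0,0,0,0], delta_pos=[[-3,0.3,37],[-3.5,0.4,40],[0,0,40],[0,0,31],[0,0,0]], rot=[[0,0,0],[0,0,0],[0,0,0],[0,0,0],[0,0,0]])

```text
time_s: 2.65
position: [0.7006, -0.0421, 0.0813]
tool_rot: [0.0, 1.0, 0.013, -0.002]
wrist_force: [-0.8, -0.3, 1.2]
grip_width: 0.0856
grasp_force: 0.0
```

Call:
play_rows(fingers=[1,1,1,1,1], delta_pos=[[0,0,0],[0,0,0],[0,0,0],[0,0,0],[0,0,0]], rot=[[0,0,0],[0,0,0],[0,0,0],[0,0,0],[0,0,0]])

```text
time_s: 3.28
position: [0.7031, -0.0402, 0.0849]
tool_rot: [-0.001, 1.0, 0.013, 0.001]
wrist_force: [-2.3, 3.9, 8.3]
grip_width: 0.0152
grasp_force: 38.9
```

```bash
python3 - <<'E'
from h import *
a=np.radians(1.5)
go([.5842+.12*np.cos(a),-.039+.12*np.sin(a),.082],-88.5)
E
```

```text
t 3.27 p [ 0.7031 -0.0402  0.0849] yaw -88.5 w 0.0152 gf 38.9 F [-2.3  3.9  8.3] q [ 0.1   0.62 -0.19  1.63  0.14  0.9  -1.69]
delta tool mm [ 1.2 -4.4  2.9] rotz 0.0 tilt [ 0.0015  0.0012 -1.    ]
```

Call:
play_rows(fingers=[1,1,1,1,1], delta_pos=[[-0.42,-10,0],[-0.42,-10,0],[-0.42,-10,0],[-0.42,-10,0],[-0.42,-10,0]], rot=[[0,0,-0.0835],[0,0,-0.0835],[0,0,-0.0835],[0,0,-0.0835],[0,0,-0.0835]])

```text
time_s: 3.9
position: [0.6938, 0.0051, 0.0851]
tool_rot: [0.001, 0.975, 0.22, 0.003]
wrist_force: [15.1, -7.8, -2.9]
grip_width: 0.0153
grasp_force: 39.0
```

```bash
python3 - <<'E'
from h import *
s=st();d=s["position"]-[.5842,-.039,0];print(np.hypot(*d[:2]),np.degrees(np.arctan2(d[1],d[0])))
E
```

```text
t 3.9 p [0.6938 0.0051 0.0851] yaw -64.6 w 0.0153 gf 39.0 F [15.1 -7.8 -2.9] q [ 0.11  0.61 -0.29  1.66  0.22  0.89 -1.4 ]
0.11811780552125656 21.929983871030583
```

Call:
play_rows(fingers=[1,1,1,1,1], delta_pos=[[-0.42,-10,0],[-0.42,-10,0],[-0.42,-10,0],[-0.42,-10,0],[-0.42,-10,0]], rot=[[0,0,-0.0835],[0,0,-0.0835],[0,0,-0.0835],[0,0,-0.0835],[0,0,-0.0835]])

```text
time_s: 4.53
position: [0.6642, 0.0469, 0.0851]
tool_rot: [0.001, 0.908, 0.418, 0.004]
wrist_force: [19.6, 1.6, -9.0]
grip_width: 0.0154
grasp_force: 39.1
```

Call:
play_rows(fingers=[1,1,1,1,1], delta_pos=[[-0.42,-10,0],[-0.42,-10,0],[-0.42,-10,0],[-0.42,-10,0],[-0.42,-10,0]], rot=[[0,0,-0.0835],[0,0,-0.0835],[0,0,-0.0835],[0,0,-0.0835],[0,0,-0.0835]])

```text
time_s: 5.15
position: [0.6202, 0.0722, 0.0851]
tool_rot: [0.001, 0.802, 0.598, 0.004]
wrist_force: [17.1, 8.1, -8.0]
grip_width: 0.0152
grasp_force: 39.2
```

Call:
play_rows(fingers=[1,1,1,1,1], delta_pos=[[-0.42,-10,0],[-0.42,-10,0],[-0.42,-10,0],[-0.42,-10,0],[0,0,0]], rot=[[0,0,-0.0835],[0,0,-0.0835],[0,0,-0.0835],[0,0,-0.0835],[0,0,0]])

```text
time_s: 5.78
position: [0.5789, 0.0775, 0.085]
tool_rot: [0.0, 0.691, 0.723, 0.002]
wrist_force: [4.3, 10.7, 1.8]
grip_width: 0.0151
grasp_force: 40.0
```

```bash
python3 - <<'E'
from h import *
s=st();d=s["position"]-[.5842,-.039,0];print(np.hypot(*d[:2]),np.degrees(np.arctan2(d[1],d[0])))
E
```

```text
t 5.78 p [0.5789 0.0775 0.085 ] yaw 2.5 w 0.0151 gf 40.0 F [ 4.3 10.7  1.8] q [ 0.23  0.52 -0.61  1.91  0.39  0.83 -0.53]
0.11661083463883733 92.58589870936953
```

Call:
play_rows(fingers=[1,1,1,1,1], delta_pos=[[-0.4,-9.6,0],[-0.4,-9.6,0],[-0.4,-9.6,0],[-0.4,-9.6,0],[0,0,0]], rot=[[0,0,-0.08],[0,0,-0.08],[0,0,-0.08],[0,0,-0.08],[0,0,0]])

```text
time_s: 6.4
position: [0.5413, 0.0694, 0.085]
tool_rot: [0.001, 0.567, 0.823, 0.002]
wrist_force: [1.4, 8.8, 5.2]
grip_width: 0.0154
grasp_force: 40.8
```

Call:
play_rows(fingers=[0,0,0,0,0], delta_pos=[[0,0,0],[0,0,0],[0,0,0],[0,0,-50],[0,0,-50]], rot=[[0,0,0],[0,0,0],[0,0,0],[0,0,0],[0,0,0]])

```text
time_s: 7.02
position: [0.5397, 0.0674, 0.1846]
tool_rot: [-0.001, 0.568, 0.823, -0.0]
wrist_force: [0.0, 0.0, 0.4]
grip_width: 0.0854
grasp_force: 0.0
```

Call:
play_rows(fingers=[0,0,0], delta_pos=[[0,-40,-50],[0,-60,0],[0,0,0]], rot=[[0,0,0],[0,0,0],[0,0,0]])

```text
time_s: 7.4
position: [0.4446, 0.0303, 0.2328]
tool_rot: [0.001, 0.569, 0.822, -0.002]
wrist_force: [0.9, -0.8, 0.7]
grip_width: 0.0856
grasp_force: 0.0
```

```bash
python3 - <<'E'
from h import *
st()
a=np.radians(155.7)
crop("scene",210,180,410,320,4,"s2",[(.5842+.072*np.cos(a),-.039+.072*np.sin(a),.106)])
crop("top",290,130,430,265,4,"c2",[(.5842+.072*np.cos(a),-.039+.072*np.sin(a),.106)])
A=cv2.imread("pics/s2.png");B=cv2.imread("pics/c2.png")
cv2.imwrite("pics/m2.png",cv2.resize(np.vstack([A[:,:560],B]) if 0 else np.hstack([cv2.resize(A,(560,392)),cv2.resize(B,(407,392))]),None,fx=.82,fy=.82))
E
```

```text
t 7.4 p [0.4446 0.0303 0.2328] yaw 20.6 w 0.0856 gf 0.0 F [ 0.9 -0.8  0.7] q [ 0.58  0.11 -0.83  2.06  0.1   1.02  0.06]
```

View pics/m2.png

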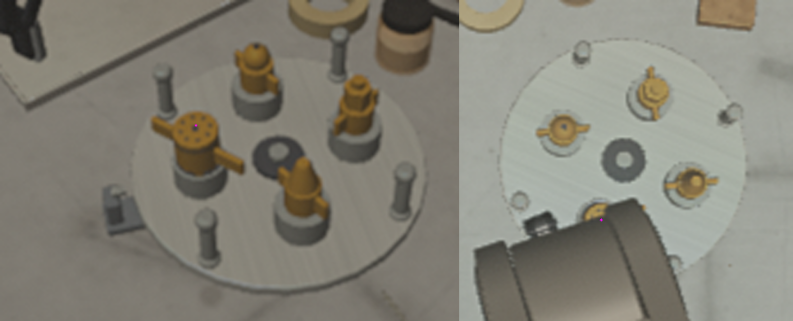

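The picture shows the drum head in both views exactly under the predicted dot. The nozzle, pointer (113,192) and hub (278,158) are collinear in the scene view, so the turret is aligned.

```bash
python3 - <<'E'
from h import *
for z in(.044,): 
    p=ray("scene",259.2,263.6,z);d=p-[.5842,-.039,0];print(p,np.hypot(*d[:2]),np.degrees(np.arctan2(d[1],d[0])))
p=ray("scene",210+197/2.296,180+130/2.296,.106);d=p-[.5842,-.039,0];print(p,np.hypot(*d[:2]),np.degrees(np.arctan2(d[1],d[0])))
go([.5186,-.0094,.096],8)
E
```

```text
[0.44634867 0.01881533 0.044     ] 0.14948444889990495 157.2466539092189
[ 0.51630052 -0.01596584  0.106     ] 0.07170015382128696 161.2610537181884
t 7.5 p [0.4476 0.0318 0.233 ] yaw 20.6 w 0.0854 gf 0.0 F [ 0.  -0.  -1.4] q [ 0.57  0.11 -0.83  2.05  0.1   1.02  0.06]
delta tool mm [-63.4  51.8 137.1] rotz 0.221 tilt [ 0.0012 -0.0011 -1.    ]
```

```bash
python3 - <<'E'
from h import *
f=lambda x,y,z: ray("scene",210-.5+x/2.296,180-.5+y/2.296,z)[:2]
P=np.array([f(x,y,.096) for x,y in [(163,70),(339,33),(404,169),(206,215)]]);c=P.mean(0);print(c)
for p in list(P)+[f(195.5,129,.106),f(113,191,.044)]:
    d=p-c;print(p.round(4),np.hypot(*d).round(4),np.degrees(np.arctan2(d[1],d[0])).round(1))
E
```

```text
[ 0.58367859 -0.03999724]
[0.5398 0.0699] 0.1183 111.7
[0.6942 0.0036] 0.1188 21.5
[ 0.6272 -0.1504] 0.1187 -68.5
[ 0.4735 -0.0831] 0.1183 -158.6
[ 0.516  -0.0126] 0.073 158.0
[0.4469 0.0214] 0.1499 155.8
```

The nozzle sits at 156.5° and the pointer at 155.8°, so they're aligned. Now I'll grasp the drum.

Call:
play_rows(fingers=[0,0,0,0,0], delta_pos=[[-32,26,0],[-31.5,26,0],[0,0,0],[0,0,50],[0,0,0]], rot=[[0,0,0],[0,0,0],[0,0,0.11],[0,0,0.11],[0,0,0]])

```text
time_s: 8.12
position: [0.5174, -0.008, 0.1797]
tool_rot: [-0.003, 0.655, 0.756, -0.001]
wrist_force: [0.1, 0.1, 1.0]
grip_width: 0.0855
grasp_force: 0.0
```

```bash
python3 - <<'E'
from h import *
go([.5182,-.0101,.096],8)
E
```

```text
t 8.12 p [ 0.5174 -0.008   0.1797] yaw 8.2 w 0.0855 gf 0.0 F [0.1 0.1 1. ] q [ 0.51  0.31 -0.73  1.97  0.25  0.96 -0.19]
delta tool mm [-2.4  1.  83.7] rotz 0.004 tilt [-0.0059  0.0016 -1.    ]
```

Call:
play_rows(fingers=[0,0,0,0,0], delta_pos=[[-1.4,1,30],[0,0,30],[0,0,16],[0,0,7],[0,0,0]], rot=[[0,0,0],[0,0,0],[0,0,0],[0,0,0],[0,0,0]])

```text
time_s: 8.75
position: [0.5202, -0.0097, 0.1001]
tool_rot: [0.0, 0.655, 0.756, 0.0]
wrist_force: [0.7, -0.2, 0.5]
grip_width: 0.0856
grasp_force: 0.0
```

Call:
play_rows(fingers=[1,1,1,1,1], delta_pos=[[0,0,0],[0,0,0],[0,0,0],[0,0,0],[0,0,0]], rot=[[0,0,0],[0,0,0],[0,0,0],[0,0,0],[0,0,0]])

```text
time_s: 9.38
position: [0.5201, -0.0099, 0.1001]
tool_rot: [0.0, 0.655, 0.755, 0.0]
wrist_force: [-2.2, -1.1, 7.1]
grip_width: 0.0374
grasp_force: 39.2
```

```bash
python3 - <<'E'
from h import *
go([.5182,-.0101,.096],8)
E
```

```text
t 9.38 p [ 0.5201 -0.0099  0.1001] yaw 8.1 w 0.0374 gf 39.2 F [-2.2 -1.1  7.1] q [ 0.45  0.42 -0.67  2.03  0.36  0.8  -0.29]
delta tool mm [ 0.1 -1.9  4.1] rotz 0.002 tilt [ 7.e-04 -3.e-04 -1.e+00]
```

Call:
play_rows(fingers=[1,1,1,1,1], delta_pos=[[0,0,-0.5],[0,0,-0.5],[0,0,-0.5],[0,0,-0.5],[0,0,-0.5]], rot=[[0,0,-0.15],[0,0,-0.15],[0,0,-0.15],[0,0,-0.15],[0,0,-0.15]])

```text
time_s: 10.0
position: [0.5197, -0.0105, 0.1026]
tool_rot: [0.0, 0.331, 0.944, -0.001]
wrist_force: [-4.9, -3.6, 11.7]
grip_width: 0.0374
grasp_force: 40.2
```

```bash
python3 - <<'E'
from h import *
print(st()["ft_torque"])
crop("scene",210,180,410,320,4,"s3")
E
```

```text
t 10.0 p [ 0.5197 -0.0105  0.1026] yaw 51.3 w 0.0374 gf 40.2 F [-4.9 -3.6 11.7] q [ 0.59  0.46 -0.85  2.03  0.46  0.85  0.37]
[-1.12710147  1.38000725 -0.22667631]
```

View pics/s3.png

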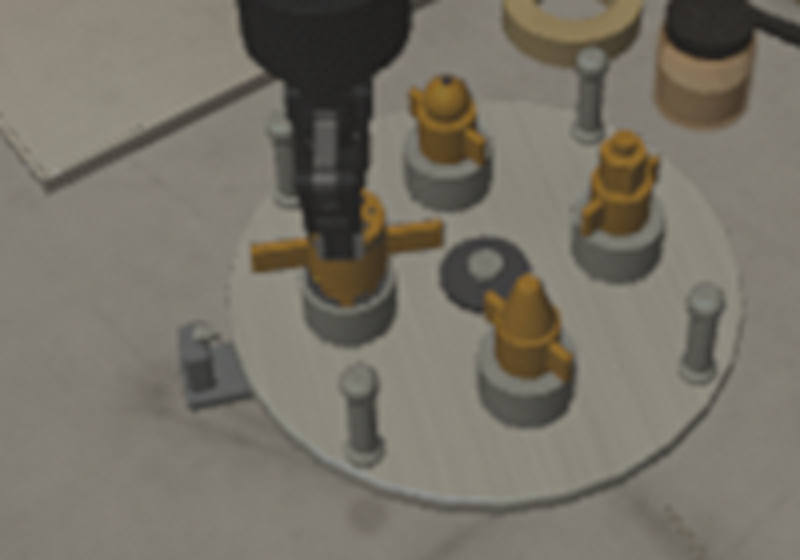

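The wings have turned with the gripper and now run across the picture from (252,255) to (440,235). I'll keep unscrewing.

Call:
play_rows(fingers=[1,1,1,1,1], delta_pos=[[0,0,-0.6],[0,0,-0.6],[0,0,-0.6],[0,0,-0.6],[0,0,-0.6]], rot=[[0,0,-0.15],[0,0,-0.15],[0,0,-0.15],[0,0,-0.15],[0,0,-0.15]])

```text
time_s: 10.68
position: [0.5198, -0.0108, 0.1055]
tool_rot: [-0.0, -0.037, 0.999, -0.001]
wrist_force: [-3.6, -4.9, 8.9]
grip_width: 0.0376
grasp_force: 39.9
```

Call:
play_rows(fingers=[1,1,1,1,1], delta_pos=[[0,0,-0.6],[0,0,-0.6],[0,0,-0.4],[0,0,0],[0,0,0]], rot=[[0,0,-0.15],[0,0,-0.15],[0,0,-0.15],[0,0,-0.15],[0,0,0]])

```text
time_s: 11.3
position: [0.5196, -0.01, 0.1069]
tool_rot: [-0.0, -0.33, 0.944, 0.0]
wrist_force: [-4.4, -0.1, 8.7]
grip_width: 0.0373
grasp_force: 40.0
```

```bash
python3 - <<'E'
from h import *
print(st()["ft_torque"])
crop("scene",210,180,410,320,4,"s4")
E
```

```text
t 11.3 p [ 0.5196 -0.01    0.1069] yaw 128.5 w 0.0373 gf 40.0 F [-4.4 -0.1  8.7] q [ 0.79  0.6  -1.14  2.01  0.67  0.97  1.55]
[0.11071349 1.19259976 0.03632699]
```

View pics/s4.png

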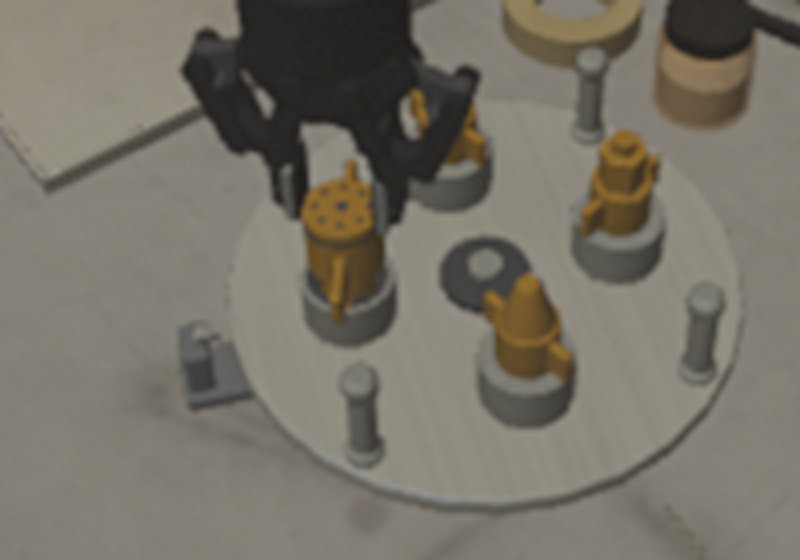

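The fingers hold the drum. The wings now point toward and away from the camera, tips near (340,310) and (350,170), about 120° from where they started, and the turret hasn't moved. I'll turn slightly more, then test the lift.

Call:
play_rows(fingers=[1,1,1,1,1], delta_pos=[[0,0,0],[0,0,-1],[0,0,-2],[0,0,-2],[0,0,0]], rot=[[0,0,-0.05],[0,0,0],[0,0,0],[0,0,0],[0,0,0]])

```text
time_s: 11.98
position: [0.5198, -0.0099, 0.1118]
tool_rot: [0.0, -0.352, 0.936, -0.0]
wrist_force: [-1.2, -1.0, -1.4]
grip_width: 0.0373
grasp_force: 40.3
```

```bash
python3 - <<'E'
from h import *
print(st()["ft_torque"])
E
```

```text
t 11.97 p [ 0.5198 -0.0099  0.1118] yaw 131.3 w 0.0373 gf 40.3 F [-1.2 -1.  -1.4] q [ 0.8   0.59 -1.15  2.01  0.66  0.98  1.6 ]
[-0.0334829   0.45037725  0.01404592]
```

The wrist carries just the nozzle's weight, so it is free. Now I'll lift it.

Call:
play_rows(fingers=[1,1,1,1,1], delta_pos=[[0,0,-15],[0,0,-22],[0,0,-25],[0,0,-25],[0,0,-20]], rot=[[0,0,0],[0,0,0],[0,0,0.1],[0,0,0.12],[0,0,0.12]])

```text
time_s: 12.6
position: [0.5203, -0.0093, 0.2208]
tool_rot: [0.001, -0.187, 0.982, -0.0]
wrist_force: [0.1, -0.7, -1.9]
grip_width: 0.0373
grasp_force: 40.5
```

Call:
play_rows(fingers=[1,1,1,1,1], delta_pos=[[0,0,0],[0,0,0],[0,0,0],[0,0,0],[0,0,0]], rot=[[0,0,0.12],[0,0,0.12],[0,0,0.12],[0,0,0],[0,0,0]])

```text
time_s: 13.22
position: [0.52, -0.0096, 0.2191]
tool_rot: [0.0, -0.012, 1.0, -0.0]
wrist_force: [0.7, 0.1, -2.0]
grip_width: 0.0373
grasp_force: 40.5
```

```bash
python3 - <<'E'
from h import *
go([.585,.27,.215],90)
E
```

```text
t 13.22 p [ 0.52   -0.0096  0.2191] yaw 91.4 w 0.0373 gf 40.5 F [ 0.7  0.1 -2. ] q [ 0.8   0.36 -1.08  1.92  0.36  1.08  1.16]
delta tool mm [-71.7 278.    4.2] rotz 0.024 tilt [ 7.e-04  0.e+00 -1.e+00]
```

Call:
play_rows(fingers=[1,1,1,1,1], delta_pos=[[-7,27.5,0],[-10,40,0],[-11,42,0],[-11,42,0],[-11,42,0]], rot=[[0,0,0],[0,0,0],[0,0,0],[0,0,0],[0,0,0]])

```text
time_s: 13.85
position: [0.5661, 0.1859, 0.2187]
tool_rot: [-0.0, -0.011, 1.0, 0.0]
wrist_force: [0.3, -0.6, -0.1]
grip_width: 0.0371
grasp_force: 40.5
```

Call:
play_rows(fingers=[1,1,1,1,1], delta_pos=[[-11,42,0],[-10.7,42.5,0],[0,0,20],[0,0,35],[0,0,35]], rot=[[0,0,0],[0,0,0],[0,0,0],[0,0,0],[0,0,0]])

```text
time_s: 14.48
position: [0.5858, 0.2689, 0.1274]
tool_rot: [-0.0, -0.011, 1.0, 0.0]
wrist_force: [0.8, 0.4, -1.9]
grip_width: 0.0371
grasp_force: 40.6
```

Call:
play_rows(fingers=[1,1,1], delta_pos=[[0,0,25],[0,0,15],[0,0,0]], rot=[[0,0,0],[0,0,0],[0,0,0]])

```text
time_s: 14.85
position: [0.5856, 0.2693, 0.0881]
tool_rot: [-0.001, -0.01, 1.0, -0.0]
wrist_force: [0.3, -0.7, -0.7]
grip_width: 0.0372
grasp_force: 40.6
```

```bash
python3 - <<'E'
from h import *
go([.585,.27,.0665],90)
crop("scene",150,110,410,310,3,"s5")
E
```

```text
t 14.85 p [0.5856 0.2693 0.0881] yaw 91.2 w 0.0372 gf 40.6 F [ 0.3 -0.7 -0.7] q [ 0.11  0.7  -0.9   1.75  0.64  1.01  0.55]
delta tool mm [ 0.5  0.7 21.6] rotz 0.021 tilt [-1.1e-03 -2.0e-04 -1.0e+00]
```

View pics/s5.png

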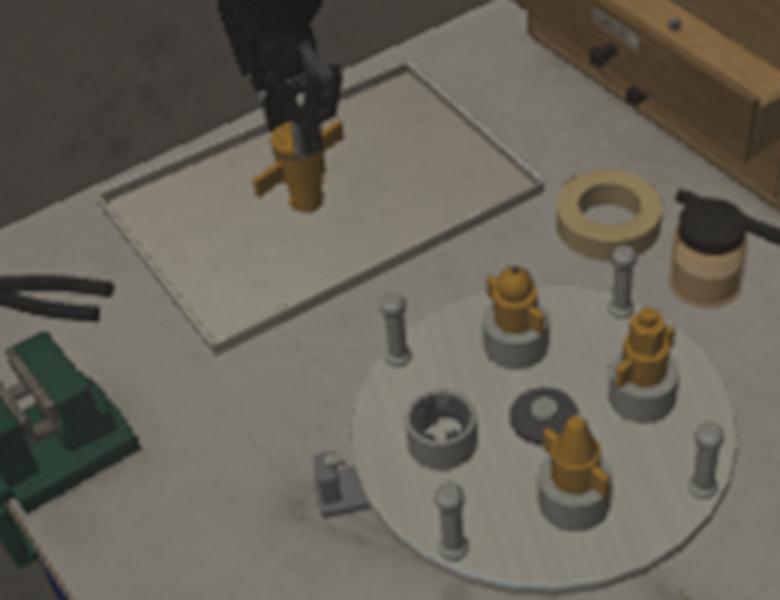

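The picture shows the nozzle upright over the tray at (300,170). The empty socket at (442,428) lines up with the pointer. Now I'll lower it.

Call:
play_rows(fingers=[1,1,1,1,1], delta_pos=[[0,0,8],[0,0,7],[0,0,4],[0,0,1.5],[0,0,0]], rot=[[0,0,0],[0,0,0],[0,0,0],[0,0,0],[0,0,0]])

```text
time_s: 15.52
position: [0.5858, 0.2696, 0.0682]
tool_rot: [0.0, -0.01, 1.0, 0.0]
wrist_force: [0.3, -0.4, -1.4]
grip_width: 0.0372
grasp_force: 40.6
```

Call:
play_rows(fingers=[1,1,1], delta_pos=[[0,0,1],[0,0,0.5],[0,0,0]], rot=[[0,0,0],[0,0,0],[0,0,0]])

```text
time_s: 15.9
position: [0.5861, 0.2697, 0.0671]
tool_rot: [0.0, -0.01, 1.0, 0.0]
wrist_force: [-0.1, -1.2, 5.5]
grip_width: 0.0373
grasp_force: 41.3
```

Contact at 5.5 N. I'll release and retreat.

Call:
play_rows(fingers=[0.45,0.3,0,0,0], delta_pos=[[0,0,0],[0,0,0],[0,0,0],[0,0,0],[0,0,0]], rot=[[0,0,0],[0,0,0],[0,0,0],[0,0,0],[0,0,0]])

```text
time_s: 16.52
position: [0.5857, 0.2696, 0.0666]
tool_rot: [-0.0, -0.01, 1.0, 0.0]
wrist_force: [-0.0, -0.3, -0.6]
grip_width: 0.0853
grasp_force: 0.0
```

Call:
play_rows(fingers=[0,0,0,0,0], delta_pos=[[0,0,-10],[0,0,-25],[0,0,-40],[0,0,-50],[0,0,0]], rot=[[0,0,0],[0,0,0],[0,0,0],[0,0,0],[0,0,0]])

```text
time_s: 17.15
position: [0.5871, 0.2711, 0.1974]
tool_rot: [0.003, -0.01, 1.0, 0.001]
wrist_force: [0.6, -1.0, -0.1]
grip_width: 0.0852
grasp_force: 0.0
```

```bash
python3 - <<'E'
from h import *
st()
crop("scene",150,110,410,310,3,"s6")
E
```

```text
t 17.15 p [0.5871 0.2711 0.1974] yaw 91.2 w 0.0852 gf 0.0 F [ 0.6 -1.  -0.1] q [ 0.16  0.59 -0.99  1.67  0.53  1.17  0.63]
```

View pics/s6.png

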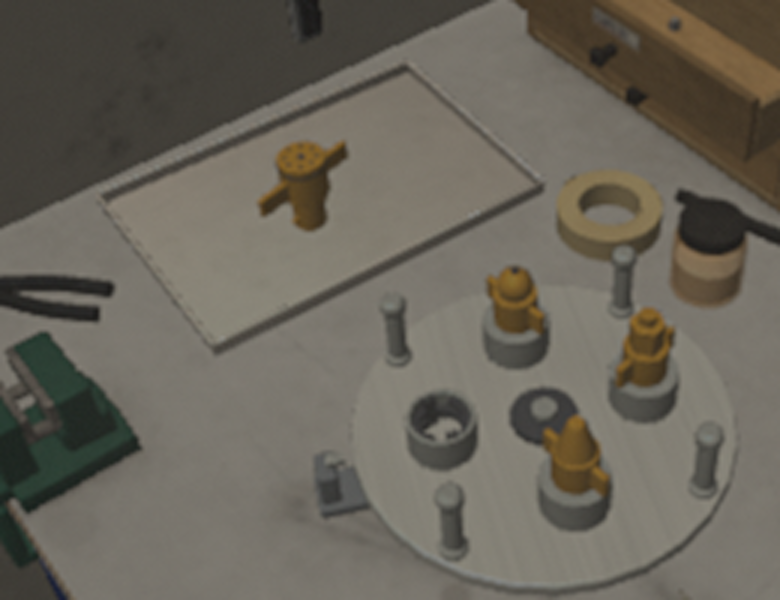

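The nozzle stands in the tray at (305,190), the empty socket at (442,428) is at the pointer, and the gripper is clear of everything.

```bash
python3 -c "
from rig import job_done
print(job_done())"
```

```text
the job is handed in; nothing more can be done
None
```

The drum-headed nozzle was unscrewed at the pointer and now stands upright in the steel tray, with the empty socket still at the pointer; the job is handed in at about 17 s of the 69 s allowed, and no verdict was returned.

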